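Load the spice carrier and hold it turned across its board

ROBOT

A 6-joint arm with a two-finger parallel gripper is mounted at the origin on a cart in front of the work surface, level with it; the furniture and walls round the work are solid. World frame = base frame: x ahead of the robot, y to its left, z up, the work surface at z = 0. Lengths are in m, angles in rad, forces in N, time in s.
With the tool pointing down it reaches from about 0.35 to 0.775 m from the base axis. Payload 5.5 kg.
Tool frame: the origin (TCP) lies where the fingers leave the gripper's body, on its centre line; the fingertips stand env.tip_reach ahead of it and the grasp point (between the pads) lies 54 mm ahead of it (env.tip_reach is the distance from the TCP to the fingertips, in m); z points along the fingers, y is the line along which they close (so a half turn about z gives the same grasp; the last joint's range is limited). The gripper opens to 85 mm and grips with 20 to 120 N. Pads are 22 mm wide; open, the fingers measure 114 mm over their backs; the gripper's body (76 mm by 85 mm) begins 54 mm behind the grasp point. The pads swing forward as they close: fully open they stand 13 mm farther back than shut.
Start: joints at [-1.337, 0.313, 0.046, 1.304, 0, 1.431], TCP at [0.21, -0.535, 0.304] pointing down, gripper open.
Joint ranges: [-2.76, 2.76], [-0.86, 1.69], [-1.03, 1.26], [-2.2, 2.34], [-1.47, 1.5], [-3.14, 3.14]. Speed limits (rad/s): [2.57, 2.57, 3.14, 3.14, 3.14, 3.14].

INTERFACE

Orientations are given as a unit quaternion [w, x, y, z].
In Python, from workcell import status, optics, hand_in, env gives the robot as it stands.
- The arm moves only by the shell command python3 -m handwheel 'ROWS' [FORCE]. ROWS is a JSON object whose one key "deltas" holds a list of rows, each a list of 5 numbers: the opening, from -1 (shut) to 1 (fully open), then the shift along the tool's x, y, z in units of 40 mm (1.0 is 40 mm), then the turn about the tool's z in units of 10 degrees (1.0 is 10 degrees). In form: {"deltas": [[jaw, x, y, z, roll], ...]}. A call has 1 to 20 rows; each row shifts and turns the commanded pose from where the row before left it, along the tool's axes as they then stand; what a row does not reach is not made up. A row lasts 1/8 s, in which the tool goes at most 62.5 mm and 10.7 degrees, less where a joint would pass 70% of its speed; a pose out of reach is approached as far as the arm can. A call is refused whole if a number of a shift passes 1 or a number of a turn 1, either way. A call with a gripper value outside its range is refused whole. The fingers move at their own pace and stop on an object; FORCE is the grip in N (left out, the last holds). Time passes only in rows, so rows that do not move let the fingers close. It gives the time, the measured TCP pose, the force, the opening and the grip force at its end, in the units of the state.
- status.get_state(): the state, without advancing time (a new reading comes with each control period).
- optics.read_camera(name): name is "scene" or "side" or "wrist"; returns a dict with "frame" (384x512x3 uint8, red, green, blue), "depth" (384x512 float32, m along the optical axis (not along the pixel's ray), 0 where there is no reading), "vfov" (degrees; the focal length in pixels is half the picture's height over the tangent of half this angle, whatever the lens; pixels are square), "cx", "cy" (the principal point, pixels), "origin" and "attitude" of the camera in the world. Camera axes: x right, y down, z forward; pixel columns grow to the right and rows downward; lengths in m; the calibration is good to about 2 mm. A picture is of the moment at which its call begins.
- hand_in(): hands the job in; it is judged then, once.
The state is a dict: "clock": time; "joint_pos": joint angles; "qvel": joint speeds; "tau": joint torques, N m; "tcp_pos": TCP position; "orientation": TCP orientation; "wrist_force": force on the tool from outside, world axes, zero at the start; "ft_torque": the same for the moment, N m; "finger_gap": finger opening in m; "grip_force": force on a finger pad.
Only numpy, scipy, OpenCV 4.12 (cv2) and the standard library are available. Lean on these libraries where they do the work, as an engineer would, in place of code of your own. Each camera call takes 0.05 s, during which the arm holds its last target. There are 200 camera calls.

TASK

Make up the spice carrier on the wooden board: gently set the wooden pepper mill upright into the socket marked with one stud, and only then the dark-capped spice jar upright into the socket marked with two studs. Then take the carrier by its arched handle, lift it well clear of the board and, in the air, give it a quarter turn anticlockwise as seen from above, so that it lies across the board instead of along it, keeping it level with the loose stone ball in the middle of its dish throughout. Finish still holding the carrier steady and level, about a hand's breadth (between 5 and 15 cm) above the middle of the board, ready to be set down; do not put it down or let go, and leave the drinking glass and the mug where they stand.

Things in the scene. Friction and masses are not known exactly. Their poses are not given: they have to be found in the camera images.
- board: dark wooden serving board, fixed to the worktop, 300 x 190 x 14 mm. Origin: centre of its underside, on the worktop; x along its length, y across it, z up. Its top is 14 mm above the origin.
- carrier: loose light-wood spice carrier, 264 x 124 mm, base 26 mm high, about 0.4 kg (0.69 loaded); starts lengthwise on the board, x along the board's x. Origin: centre of underside; +x to the end with ONE 11 mm steel stud, -x to the end with TWO. Sockets at x = +-78 mm. A thin steel arch over the dish in the plane x = 0, posts at y = +-52 mm, carries the grip (handle).
- handle (a point): centre of the wooden grip of the carrier's arched handle: a bar 16 mm wide (along the carrier's x), 64 mm long (along y), 20 mm high, its centre 145 mm above the carrier's underside; grip it from above, closing along the carrier's x. The tops of mill and jar, in their sockets, end 46 and 34 mm below it. Axes as the carrier's.
- socket_one (a point): centre of the floor of the socket at the end with one stud; the floor is 6 mm above the carrier's underside, the mouth 20 mm above the floor, 55 mm in diameter. Axes as the carrier's.
- socket_two (a point): centre of the floor of the socket at the end with two studs; same sizes as socket_one. Axes as the carrier's.
- dish_centre (a point): centre of the floor of the ceramic dish, 29 mm above the carrier's underside; a shallow white ceramic dish in the carrier's middle, 88 mm across, 12 mm deep, sloping gently to the centre. Axes as the carrier's.
- ball_center (a point): centre of the loose grey stone ball, 36 mm in diameter, 60 g, that lies in the middle of the dish and rolls freely.
- mill: loose dark-wood pepper mill, upright: straight body 42 mm in diameter up to 66 mm high, above it a narrower steel neck and a rounded head 38 mm in diameter with a small steel button, 93 mm high in all, 0.12 kg. Origin: centre of its underside, z up. It stands on the worktop to the right of the sink, in either of two places that it may swap with the spice jar.
- spice_jar: loose cylindrical glass spice jar with a dark screw cap (cap fixed), upright, 41 mm in diameter over its whole height of 105 mm, 0.11 kg. Origin: centre of its underside, z up. It stands on the worktop to the right of the sink, the carrier left of it; between them, over the back half of the sink, stands a tap up to z = 0.30 m, all of it farther than x = 0.53 m.
- glass: bystander: drinking glass, 78 mm across, 95 mm high, at the far right of the worktop. Origin: centre of its underside.
- mug_counter: bystander: mug, 86 x 124 x 101 mm, at the back right of the worktop. Origin: centre of its underside.

How it is judged:
On the way, in this order (a step that is already met when the one before it is completed fails the run):
1. the mill stands upright on the floor of the one-stud socket, let go (horizontal distance between mill and socket_one below 0.009 m and z of mill in the frame of socket_one between -0.006 and 0.006 m and angle between mill's own z axis and vertical below 0.15 rad and contact force between the fingers and mill below 0.2 N), for 0.2 s.
2. the spice jar stands upright on the floor of the two-stud socket, let go, the mill still in its own (all of step 1 and horizontal distance between spice_jar and socket_two below 0.009 m and z of spice_jar in the frame of socket_two between -0.006 and 0.006 m and angle between spice_jar's own z axis and vertical below 0.15 rad and contact force between the fingers and spice_jar below 0.2 N), for 0.2 s.
3. the loaded carrier is lifted at least 31 mm clear of the board by the fingers (z of carrier in the frame of board above 0.045 m and contact force between carrier and board below 0.05 N and contact force between the fingers and carrier above 1 N), for 0.2 s.
At the end, for the whole second after the job is handed in: Held by the fingers only, underside 40 to 160 mm above the board's top, middle within 50 mm of the board's; length across the board (0.15 rad), one-stud end to its +y; level (0.08 rad), still; ball within 12 mm of the dish centre; mill and jar upright on the floors of their sockets (9 mm) (all of step 3 and z of carrier in the frame of board between 0.054 and 0.174 m and horizontal distance between carrier and board below 0.05 m and angle between the x axis of carrier and the y axis of board, either way round below 0.15 rad and y of socket_one in the frame of board above 0.02 m and angle between carrier's own z axis and vertical below 0.08 rad and horizontal distance between ball_center and dish_centre below 0.012 m and linear speed of carrier below 0.03 m/s and angular speed of carrier below 0.15 rad/s and horizontal distance between mill and socket_one below 0.009 m and z of mill in the frame of socket_one between -0.006 and 0.006 m and angle between each of mill, spice_jar's own z axis and vertical below 0.15 rad and horizontal distance between spice_jar and socket_two below 0.009 m and z of spice_jar in the frame of socket_two between -0.006 and 0.006 m); the arm keeps its last pose, push and grip.
It fails at once if the ball strays more than 20 mm from the middle of the dish (horizontal distance between ball_center and dish_centre above 0.02 m).
It fails at once if the carrier tilts more than 0.16 rad (angle between carrier's own z axis and vertical above 0.16 rad).
It fails at once if the carrier is turned more than 0.4 rad while it still rests on the board (angle between the x axis of carrier and the x axis of board, either way round above 0.4 rad and contact force between carrier and board above 0.3 N).
It fails at once if the mill or jar is dropped (falls faster than 0.5 m/s out of the fingers) ((linear speed of mill above 0.5 m/s and contact force between the fingers and mill below 0.05 N) or (linear speed of spice_jar above 0.5 m/s and contact force between the fingers and spice_jar below 0.05 N)).
It fails at once if the drinking glass or the mug is moved more than 30 mm (distance of any of glass, mug_counter from where it was at the start of the episode above 0.03 m).
It also fails if it takes over 67 s, if anything falls off the work surface, if the arm or the gripper's body presses on something with over 40 N, if the wrist force passes 120 N, or if a joint passes its speed limit or range.

## Working session

There is one attempt and no reset: what is moved stays moved. The work goes in short steps, Python scripts to look and compute and a shell command to move; the robot and the scene stay as the last step left them, time stands still between calls to the robot, and variables do not carry over. Pictures are saved under pics/ and viewed, at most 10 in all, crops included, and the job is handed in when it is done.

```bash
mkdir -p pics; cat > h.py <<'E'
from workcell import status, optics, hand_in, env
import numpy as np, cv2
from scipy.spatial.transform import Rotation as R
def cam(n):
    c=optics.read_camera(n); f=192/np.tan(np.radians(c['vfov'])/2)
    q=np.array(c['attitude'],float)
    c['R']=R.from_quat(q[[1,2,3,0]]).as_matrix() if q.size==4 else q.reshape(3,3)
    c['f']=f; c['o']=np.array(c['origin']); return c
def ray(c,u,v):
    d=np.array([(u-c['cx'])/c['f'],(v-c['cy'])/c['f'],1.]); return c['R']@d
def onz(c,u,v,z):
    d=ray(c,u,v); return c['o']+d*(z-c['o'][2])/d[2]
def cloud(c):
    v,u=np.mgrid[:384,:512]; D=c['depth']
    P=np.stack([(u-c['cx'])/c['f']*D,(v-c['cy'])/c['f']*D,D],-1)@c['R'].T+c['o']
    P[D==0]=np.nan; return P
def save(c,n): cv2.imwrite('pics/'+n,c['frame'][...,::-1])
E
python3 - <<'E'
from h import *
s=status.get_state(); print({k:s[k] for k in ('clock','tcp_pos','orientation','finger_gap')},env.tip_reach)
ims=[]
for n in ('scene','side','wrist'):
    c=cam(n); print(n,c['o'],c['R'][:,2],c['attitude'],c['vfov'],c['cx'],c['cy']); save(c,n+'0.png'); np.savez(n+'0',**c)
E
```

```text
{'clock': 0.0, 'tcp_pos': array([ 0.20984335, -0.53492085,  0.30300814]), 'orientation': array([-9.16420398e-04,  9.82589856e-01,  1.85785713e-01, -5.70856460e-05]), 'finger_gap': 0.08524862855629695} 0.0726
scene [-0.25996802  0.47911681  1.06694115] [ 0.57252203 -0.41432908 -0.70749554] [ 0.17764822 -0.4112341   0.8274263  -0.33866405] 57.66974812746635 249.34644980027267 193.72628615542308
side [ 0.29088923 -1.53126509  0.75482805] [ 0.15159244  0.91079549 -0.38401994] [-0.55353772  0.82826839 -0.07733979  0.03982493] 45.1487854209293 258.6083497180476 199.04124358588618
wrist [ 0.27506922 -0.50935611  0.37228403] [-0.25658842 -0.09950277 -0.96138524] [ 0.11447086  0.81834389 -0.55767903 -0.07876421] 67.34853571979315 252.57284961127579 193.14931827035772
```

View pics/scene0.png

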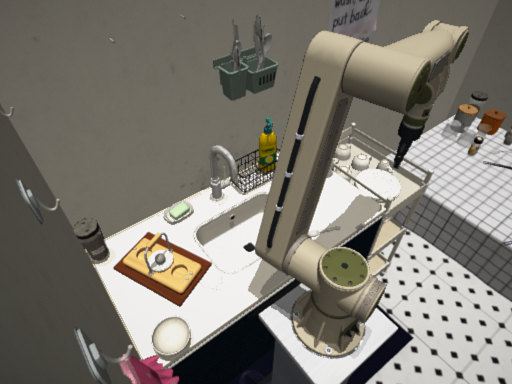

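View pics/side0.png

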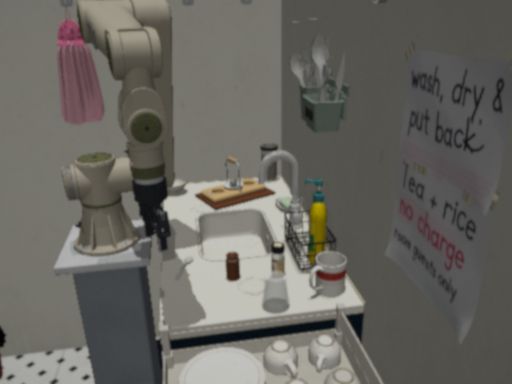

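The scene view shows the carrier on its board at about (160,265), left of the sink. The side view shows a dark-brown item at (232,265), a dark-capped pale one at (277,258), the glass at (275,292) and the mug at (330,272). I'll enlarge both areas next.

```bash
python3 - <<'E'
from h import *
a=dict(np.load('side0.npz')); b=dict(np.load('scene0.npz'))
x=cv2.resize(a['frame'][225:315,200:360],None,fx=5,fy=5,interpolation=2)[:300*2]
y=cv2.resize(b['frame'][222:312,100:225],None,fx=4,fy=4,interpolation=2)
x=cv2.resize(a['frame'][232:302,210:300],(400,311),interpolation=2); y=cv2.resize(b['frame'][225:305,105:220],(800,280*2)[:1]+(556,),interpolation=2)
y=cv2.resize(y,(400,278)); 
out=np.zeros((311,800,3),np.uint8); out[:,:400]=x; out[:278,400:]=y
cv2.imwrite('pics/crop1.png',out[...,::-1])
P=cloud(a)
for u,v in [(232,250),(232,265),(232,275),(277,245),(277,255),(277,270),(275,280),(330,262),(255,275),(232,188)]: print(u,v,P[v,u].round(3),a['frame'][v,u])
P=cloud(b)
for u,v in [(160,258),(145,250),(182,270),(125,265),(180,300),(205,265),(150,240),(110,290)]: print(u,v,P[v,u].round(3),b['frame'][v,u])
E
```

```text
232 250 [ 0.445  0.057 -0.121] [181 182 175]
232 265 [ 0.403 -0.357  0.058] [58 33 21]
232 275 [ 0.402 -0.356  0.023] [56 31 18]
277 245 [ 0.541 -0.345  0.103] [169 165 147]
277 255 [ 0.536 -0.368  0.082] [147 148 141]
277 270 [ 0.535 -0.368  0.031] [135 128 111]
275 280 [ 0.499 -0.517  0.094] [170 170 165]
330 262 [ 0.683 -0.415  0.068] [125 122 116]
255 275 [ 0.474 -0.333 -0.   ] [195 195 185]
232 188 [0.48  0.282 0.051] [117 115 106]
160 258 [0.48  0.325 0.076] [162 157 144]
145 250 [0.477 0.362 0.156] [153 149 143]
182 270 [0.428 0.278 0.021] [243 207 124]
125 265 [0.576 0.429 0.013] [72 44 24]
180 300 [0.335 0.338 0.016] [103  50  27]
205 265 [0.4   0.202 0.017] [110  53  30]
150 240 [0.494 0.334 0.169] [207 159  91]
110 290 [ 0.523  0.509 -0.001] [239 238 238]
```

View pics/crop1.png

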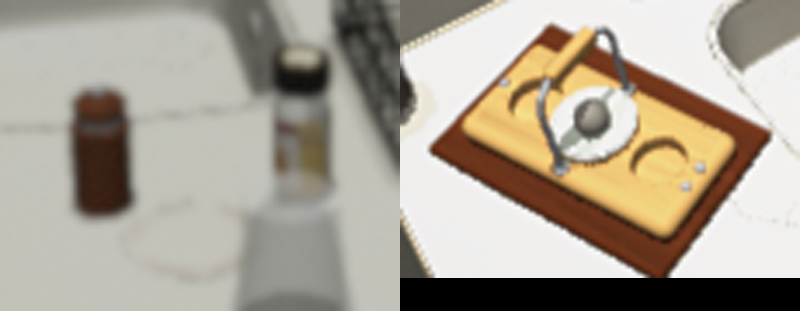

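The crop shows the mill on the left (90–130 wide, 90–215 high) and the dark-capped jar on the right. The carrier's single stud is at its far-left end (505,82) and the two studs at its near-right end (700,168 and 685,187). Next I measure the poses.

```bash
cat > m.py <<'E'
from h import *
a=dict(np.load('side0.npz')); b=dict(np.load('scene0.npz'))
from scipy.optimize import least_squares
P=cloud(a); 
def fit(box,r,z0,z1):
    u0,u1,v0,v1=box; Q=P[v0:v1,u0:u1].reshape(-1,3); Q=Q[(Q[:,2]>z0)&(Q[:,2]<z1)]
    m=np.median(Q,0); Q=Q[np.linalg.norm(Q[:,:2]-m[:2],axis=1)<.04]
    c=least_squares(lambda c:np.linalg.norm(Q[:,:2]-c,axis=1)-r,m[:2]+[0,.02],loss='soft_l1',f_scale=.002)
    print('cyl',c.x.round(4),len(Q),abs(c.fun).mean(),'zmax',Q[:,2].max(), 'x range',np.percentile(Q[:,0],[1,99]))
fit((222,243,248,284),.021,.01,.06)
fit((222,243,245,284),.019,.07,.11)
fit((268,287,240,276),.0205,.02,.075)
fit((268,287,240,276),.0205,.08,.12)
fit((262,290,270,315),.039,.01,.09)
fit((312,348,250,300),.043,.01,.09)
Pb=cloud(b)
h=cv2.cvtColor(b['frame'],cv2.COLOR_RGB2HSV)
reg=np.zeros(h.shape[:2],bool); reg[222:312,105:225]=1
dark=(h[...,1]>120)&(h[...,2]<140)&reg&(abs(Pb[...,2]-.014)<.006)
light=(h[...,1]>70)&(h[...,2]>150)&reg&(abs(Pb[...,2]-.026-.014)<.006)
for n,m,z in (('board',dark|light,.014),('carrier',light,.04)):
    Q=Pb[m]; print(n,m.sum(),'z',np.median(Pb[m][:,2]))
    m8=cv2.morphologyEx(m.astype(np.uint8),cv2.MORPH_CLOSE,np.ones((5,5)))
    cs=max(cv2.findContours(m8,0,1)[0],key=cv2.contourArea)[:,0]
    X=np.array([onz(b,u,v,z)[:2] for u,v in cs]); 
    (c,s,ang)=cv2.minAreaRect((X*1000).astype(np.float32)); print(np.round(c,1),np.round(s,1),ang)
# handle grip & ball
g=(h[...,1]>60)&(h[...,2]>90)&reg&(Pb[...,2]>.14)
print('grip',g.sum(),np.nanmean(Pb[g],0),np.nanmin(Pb[g],0),np.nanmax(Pb[g],0))
# studs, sockets: top-plane z=.04
for n,(u,v) in {'one':(505,82),'two':(700,168),'two2':(685,187)}.items():
    U=105+(u-400)*115/400; V=225+v*80/278; print(n,U,V,onz(b,U,V,.042))
E
python3 m.py
```

```text
cyl [ 0.4057 -0.3355] 209 0.0015825730000211646 zmax 0.05945037996062441 x range [0.38472833 0.42601621]
cyl [ 0.4051 -0.3321] 96 0.0044166854210836905 zmax 0.09608515508199278 x range [0.38796712 0.4210599 ]
cyl [ 0.5411 -0.3484] 206 0.0014529541520994461 zmax 0.07472913683913784 x range [0.52028597 0.55971757]
cyl [ 0.5414 -0.3481] 162 0.0038564380276773238 zmax 0.10821421631248274 x range [0.52127466 0.5591777 ]
cyl [ 0.5038 -0.4917] 690 0.0030318345455124466 zmax 0.08992538276854056 x range [0.46678258 0.53191801]
cyl [ 0.6706 -0.4519] 668 0.0016210531819406458 zmax 0.08986470217257791 x range [0.62877272 0.7052468 ]
board 2561 z 0.019310452389803112
[492.5 323.3] [295.6 186. ] 23.828428268432617
carrier 1262 z 0.04093815340489304
[428.  299.2] [137.  121.8] 23.78384780883789
grip 121 [0.48469822 0.32801429 0.16639474] [0.46803446 0.29744887 0.1427641 ] [0.50618199 0.36937988 0.17464197]
one 135.1875 248.59712230215828 [0.59709604 0.37311853 0.042     ]
two 191.25 273.3453237410072 [0.38412319 0.26353279 0.042     ]
two2 186.9375 278.8129496402878 [0.37451635 0.2857023  0.042     ]
```

```bash
python3 -m handwheel '{"deltas": [[1,0.8,-0.36,0.1,0],[1,0.8,-0.36,0.2,0],[1,0.8,-0.36,0.2,0],[1,0.8,-0.36,0.2,0],[1,0.8,-0.36,0.2,0],[1,0.8,-0.36,0.2,0],[1,0.8,-0.36,0.2,0],[1,0.8,-0.36,0.1,0]]}' 60
python3 -m handwheel '{"deltas": [[1,0,0,0,-1],[1,0,0,0,-1],[1,0,0,0,-1],[1,0,0,0,-1],[1,0,0,0,-1],[1,0,0,0,-1],[1,0,0,0,-1],[1,0,0,0,-1],[1,0,0,0,-1],[1,0,0,0,-1],[1,0,0,0,-1],[1,0,0,0,-1],[1,0,0,0,-1],[1,0,0,0,-1],[1,0,0,0,-1],[1,0,0,0,-1],[1,0,0,0,-1],[1,0,0,0,-1],[1,0,0,0,-0.24]]}'
cat >> h.py <<'E'
def tool():
    s=status.get_state(); q=np.array(s['orientation']); return np.array(s['tcp_pos']),R.from_quat(q[[1,2,3,0]]).as_matrix(),s
def go(p,yaw=None):
    t,T,s=tool(); d=T.T@(np.array(p)-t)/.04; y=np.degrees(np.arctan2(T[1,1],T[0,1]))
    print('t',s['clock'],'tcp',t.round(4),'yaw_y',y.round(2),'units',d.round(2),'gap',round(s['finger_gap'],4),'j6',s['joint_pos'][5].round(2))
    if yaw is not None: print('roll units',round(-((yaw-y+180)%360-180)/10,2))
E
python3 - <<'E'
from h import *
go([.4055,-.335,.106],113.8); c=cam('wrist'); save(c,'w1.png'); np.savez('w1',**c)
E
```

```text
clock: 1.15
tcp_pos: [0.4067, -0.3335, 0.2472]
orientation: [-0.0, 0.983, 0.186, -0.0]
wrist_force: [-0.2, 0.0, -0.3]
finger_gap: 0.0855
grip_force: 0.0
clock: 3.52
tcp_pos: [0.4061, -0.3344, 0.2476]
orientation: [-0.0, -0.208, 0.978, 0.0]
wrist_force: [-0.2, -1.0, -0.8]
finger_gap: 0.0852
grip_force: 0.0
t 3.525 tcp [ 0.4061 -0.3344  0.2476] yaw_y 113.96 units [ 0.02 -0.01  3.54] gap 0.0852 j6 -1.26
roll units 0.02
```

View pics/w1.png

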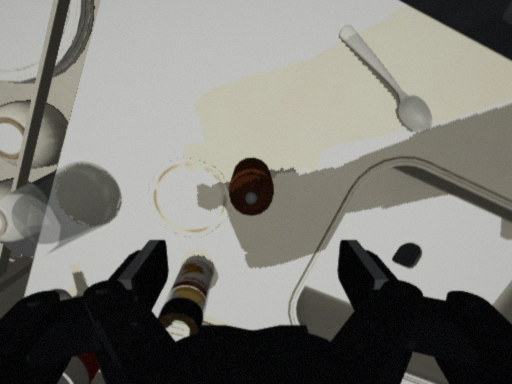

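The wrist view shows the mill at (251,186) with its steel button at (251,197), centred between the fingers. The jar's cap is at the lower left (182,322) and clear of the fingers.

```bash
python3 - <<'E'
from h import *
c=dict(np.load('w1.npz')); P=cloud(c)
print('cam',c['o'])
print('button',onz(c,251,197,.093),P[197,251]); print('jar',onz(c,182,326,.105),P[326,182])
h=cv2.cvtColor(c['frame'],cv2.COLOR_RGB2HSV)
m=(P[...,2]>.015)&(P[...,2]<.062); m[:150]=0; m[222:]=0; m[:,:225]=0; m[:,280:]=0
print(np.median(P[m],0),P[m].min(0),P[m].max(0))
# triangulate button: wrist ray vs side ray
a=dict(np.load('side0.npz'))
def tri(c1,p1,c2,p2):
    d1,d2=ray(c1,*p1),ray(c2,*p2); A=np.stack([d1,-d2],1); t=np.linalg.lstsq(A,c2['o']-c1['o'],rcond=None)[0]
    q1,q2=c1['o']+d1*t[0],c2['o']+d2*t[1]; return (q1+q2)/2,np.linalg.norm(q1-q2)
print('mill top',tri(c,(251,197),a,(210+100*90/400,232+92*90/400)))
print('jar top',tri(c,(182,326),a,(210+302*90/400,232+57*90/400)))
E
```

```text
cam [ 0.34254168 -0.36256905  0.316779  ]
button [ 0.40436438 -0.33640765  0.093     ] [ 0.40452785 -0.33633848  0.09240829]
jar [ 0.53407293 -0.34528407  0.105     ] [ 0.53414126 -0.3452779   0.10492444]
[ 0.38883574 -0.34384112  0.04129635] [ 0.38599927 -0.35653929  0.01527823] [ 0.40463973 -0.31950177  0.06199988]
mill top (array([ 0.4073549 , -0.33551083,  0.08613853]), np.float64(0.002114351551851546))
jar top (array([ 0.54194223, -0.34418591,  0.10010453]), np.float64(0.005225978266166244))
```

The mill is at (0.405, -0.336) with its top at 92 mm, agreeing across depth and ray. I descend, grip and lift.

```bash
python3 -m handwheel '{"deltas": [[1,0.02,0.02,0.6,0],[1,0,0,0.8,0],[1,0,0,0.8,0],[1,0,0,0.7,0],[1,0,0,0.4,0],[1,0,0,0.2,0],[-1,0,0,0,0],[-1,0,0,0,0],[-1,0,0,0,0],[-1,0,0,0,0],[-1,0,0,0,0],[-1,0,0,0,0]]}' 40
python3 -m handwheel '{"deltas": [[-1,0,0,-0.2,0],[-1,0,0,-0.5,0],[-1,0,0,-0.8,0],[-1,0,0,-0.8,0],[-1,0,0,-0.8,0],[-1,0,0,-0.8,0],[-1,0,0,-0.5,0]]}'
python3 - <<'E'
from h import *
go([.41,.20,.28],113.8)
E
```

```text
clock: 5.08
tcp_pos: [0.4057, -0.3348, 0.1089]
orientation: [0.001, -0.206, 0.978, -0.001]
wrist_force: [-0.3, -1.1, 6.7]
finger_gap: 0.0411
grip_force: 40.2
clock: 5.95
tcp_pos: [0.4052, -0.3342, 0.2857]
orientation: [0.0, -0.206, 0.978, -0.001]
wrist_force: [-0.6, 0.0, -2.0]
finger_gap: 0.0407
grip_force: 40.7
t 5.95 tcp [ 0.4052 -0.3342  0.2857] yaw_y 113.82 units [-5.5  12.17  0.13] gap 0.0407 j6 -1.26
roll units 0.0
```

```bash
python3 -m handwheel '{"deltas": [[-1,-0.15,0.3,0,0],[-1,-0.3,0.65,0,0],[-1,-0.4,0.9,0,0],[-1,-0.4,0.9,0,0],[-1,-0.4,0.9,0,0],[-1,-0.4,0.9,0,0],[-1,-0.4,0.9,0,0],[-1,-0.4,0.9,0,0],[-1,-0.4,0.9,0,0],[-1,-0.4,0.9,0,0],[-1,-0.4,0.9,0,0],[-1,-0.4,0.9,0,0],[-1,-0.4,0.9,0,0],[-1,-0.35,0.8,0,0],[-1,-0.25,0.5,0,0],[-1,-0.1,0.2,0,0]]}'
python3 - <<'E'
from h import *
go([.5599,.3555,.25],113.8); c=cam('wrist'); save(c,'w2.png'); np.savez('w2',**c)
E
```

```text
clock: 7.95
tcp_pos: [0.4073, 0.2085, 0.2825]
orientation: [-0.001, -0.207, 0.978, -0.0]
wrist_force: [0.1, 0.3, -2.2]
finger_gap: 0.0408
grip_force: 40.7
t 7.95 tcp [0.4073 0.2085 0.2825] yaw_y 113.95 units [-4.98  1.81  0.8 ] gap 0.0408 j6 -0.12
roll units 0.01
```

View pics/w2.png

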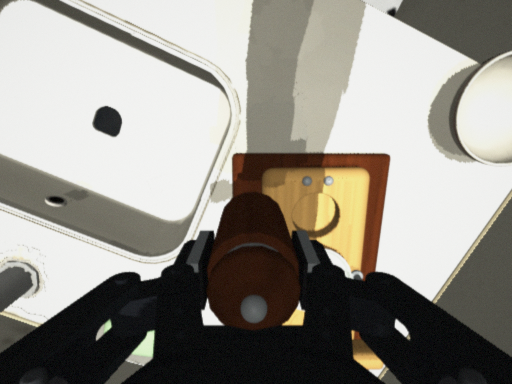

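The wrist view shows the two-stud end: studs at (307,181) and (328,181), socket two centred at (314,213), and the board's end edge from (233,153) to (390,154). The mill is upright in the fingers.

```bash
python3 - <<'E'
from h import *
c=dict(np.load('w2.npz')); P=cloud(c); b=dict(np.load('scene0.npz'))
A,B=onz(c,233,153,.014),onz(c,390,154,.014); d=B-A; L=np.linalg.norm(d); print('board end',A,B,L,np.degrees(np.arctan2(d[1],d[0])))
w=d/L; print('board width axis depth z',P[158,300],P[175,275])
ax=np.array([-w[1],w[0],0]); ax*=np.sign(ax[0]); print('board ctr',(A+B)/2+ax*.15, 'yaw',np.degrees(np.arctan2(ax[1],ax[0])))
s=[onz(c,u,181,.042) for u in (307,328)]; print('studs',s, np.mean(s,0))
# socket 2 mouth ring via colour: floor/mouth edge
print('sock2 rim~',onz(c,316,213,.040),P[213,316],P[213,360])
# carrier top corners by light mask
h=cv2.cvtColor(c['frame'],cv2.COLOR_RGB2HSV)
m=((h[...,1]>60)&(h[...,1]<170)&(h[...,2]>140)&(abs(P[...,2]-.04)<.004)).astype(np.uint8); m[240:]=0
v,u=np.nonzero(m); print('carrier top',u.min(),u.max(),v.min(),np.median(P[m>0][:,2]))
for vv in (200,220,235):
    uu=np.nonzero(m[vv])[0]; r=onz(c,uu.max(),vv,.04); print(vv,uu.min(),uu.max(),r)
uu=np.nonzero(m[:,315])[0].min(); e=onz(c,315,uu,.04); print('end',uu,e)
for yaw in (23.8,np.degrees(np.arctan2(ax[1],ax[0]))):
    X=np.array([np.cos(np.radians(yaw)),np.sin(np.radians(yaw)),0]);Y=np.array([-X[1],X[0],0])
    R_=onz(c,m[220].nonzero()[0].max(),220,.04); 
    ctr=X*(X@e+.132)+Y*(Y@R_-.062); ctr2=X*(X@e+.132)+Y*(Y@R_+.062); print(yaw,ctr,ctr2)
E
```

```text
board end [0.39583164 0.17842345 0.014     ] [0.32205352 0.34720858 0.014     ] 0.18420540238193797 113.61075123210011
board width axis depth z [0.36924926 0.25299903 0.01318581] [0.39572157 0.23079816 0.03785145]
board ctr [0.49638572 0.32289416 0.014     ] yaw 23.610751232100114
studs [array([0.38680018, 0.26530298, 0.042     ]), array([0.37737642, 0.28649304, 0.042     ])] [0.3820883  0.27589801 0.042     ]
sock2 rim~ [0.416539   0.29237153 0.04      ] [0.42117114 0.29950691 0.02011612] [0.39602122 0.33846051 0.04005229]
carrier top 265 367 171 0.03904204801223066
200 275 365 [0.380117   0.33587428 0.04      ]
220 286 363 [0.40209926 0.34593025 0.04      ]
235 324 361 [0.4194148  0.35320654 0.04      ]
end 175 [0.37740546 0.27084151 0.04      ]
23.8 [0.49949646 0.32112498 0.        ] [0.44945684 0.43457998 0.        ]
23.610751232100114 [0.49959203 0.32088124 0.        ] [0.44992743 0.4345009  0.        ]
```

```bash
cat > sock.py <<'E'
from h import *
def mouth(c,near,zt=.04,rad=.045,occ=None):
    P=cloud(c); v,u=np.mgrid[:384,:512]; d=np.stack([(u-c['cx'])/c['f'],(v-c['cy'])/c['f'],np.ones_like(u)],-1)@c['R'].T
    Z=c['o']+d*((zt-c['o'][2])/d[...,2])[...,None]
    n=np.linalg.norm(Z[...,:2]-near,axis=-1)<rad
    m=n&(P[...,2]<zt-.004)&(P[...,2]>.010); m=cv2.morphologyEx(m.astype(np.uint8),cv2.MORPH_OPEN,np.ones((2,2)))
    k,l,st,_=cv2.connectedComponentsWithStats(m); i=1+st[1:,4].argmax(); q=Z[l==i][:,:2].astype(np.float32)
    (cx,cy),r=cv2.minEnclosingCircle(q); print('mouth',round(cx,4),round(cy,4),'r',round(r,4),'px',st[i,4],'mean',q.mean(0))
E
python3 - <<'E'
from sock import *
w=dict(np.load('w2.npz')); b=dict(np.load('scene0.npz'))
mouth(w,[.417,.292],rad=.04); mouth(b,[.417,.292],rad=.04); mouth(b,[.56,.356],rad=.035)
P=cloud(w)
for row in (214,): print([(u,round(float(P[row,u,2]),3)) for u in range(280,350,3)])
print([(v,round(float(P[v,318,2]),3)) for v in range(186,250,3)])
g=cloud(b); h=cv2.cvtColor(b['frame'],cv2.COLOR_RGB2HSV)
hh=(g[...,2]>.13)&(g[...,2]<.18)&(h[...,1]>90); hh[:225]=0;hh[:,:130]=0;hh[:,190:]=0; hh[275:]=0
q=g[hh]; print('grip top',len(q),cv2.minAreaRect((q[:,:2]*1000).astype(np.float32)),q[:,2].max())
bl=(g[...,2]>.05)&(g[...,2]<.085)&(h[...,1]<60)&(h[...,2]<130);bl[:225]=0;bl[:,:130]=0;bl[:,190:]=0;bl[290:]=0
print('ball',bl.sum(),np.median(g[bl],0))
E
```

```text
mouth 0.4197 0.2935 r 0.0271 px 1573 mean [0.41892064 0.2934972 ]
mouth 0.4121 0.2905 r 0.0265 px 151 mean [0.41200137 0.2912174 ]
mouth 0.5554 0.3585 r 0.024 px 71 mean [0.55895483 0.3651524 ]
[(280, 0.196), (283, 0.039), (286, 0.039), (289, 0.039), (292, 0.019), (295, 0.019), (298, 0.019), (301, 0.019), (304, 0.018), (307, 0.019), (310, 0.019), (313, 0.018), (316, 0.019), (319, 0.02), (322, 0.019), (325, 0.019), (328, 0.019), (331, 0.02), (334, 0.021), (337, 0.032), (340, 0.04), (343, 0.039), (346, 0.039), (349, 0.039)]
[(186, 0.038), (189, 0.04), (192, 0.039), (195, 0.019), (198, 0.02), (201, 0.02), (204, 0.021), (207, 0.019), (210, 0.02), (213, 0.018), (216, 0.019), (219, 0.018), (222, 0.02), (225, 0.019), (228, 0.019), (231, 0.023), (234, 0.031), (237, 0.038), (240, 0.04), (243, 0.221), (246, 0.223), (249, 0.227)]
grip top 120 ((484.28094482421875, 334.0798034667969), (17.453716278076172, 77.48716735839844), 25.026371002197266) 0.17464196776547813
ball 70 [0.47917348 0.33019325 0.06946723]
```

```bash
python3 -m handwheel '{"deltas": [[-1,0,0,-0.5,0],[-1,-0.3,0.1,-0.5,0],[-1,-0.55,0.2,0,0],[-1,-0.65,0.25,0,0],[-1,-0.7,0.25,0,0],[-1,-0.7,0.25,0,0],[-1,-0.7,0.25,0,0],[-1,-0.6,0.2,0,0],[-1,-0.4,0.18,0,0],[-1,-0.3,0.1,0,0],[-1,-0.12,0.05,0,0],[-1,0,0,0,0],[-1,0,0,0,0]]}'
python3 - <<'E'
from sock import *
go([.5615,.3565,.21],113.8); c=cam('wrist'); save(c,'w3.png'); np.savez('w3',**c)
mouth(c,[.419,.293],rad=.04); mouth(c,[.5625,.3564],rad=.035)
E
```

```text
clock: 9.62
tcp_pos: [0.5626, 0.3549, 0.3239]
orientation: [-0.0, -0.206, 0.979, -0.0]
wrist_force: [0.5, 0.6, -1.4]
finger_gap: 0.0407
grip_force: 40.7
t 9.625 tcp [0.5626 0.3549 0.3239] yaw_y 113.79 units [0.01 0.05 2.85] gap 0.0407 j6 0.03
roll units -0.0
mouth 0.4211 0.2947 r 0.0272 px 2098 mean [0.42074364 0.29456377]
mouth 0.5617 0.3597 r 0.0271 px 1446 mean [0.5613691  0.35956895]
```

View pics/w3.png

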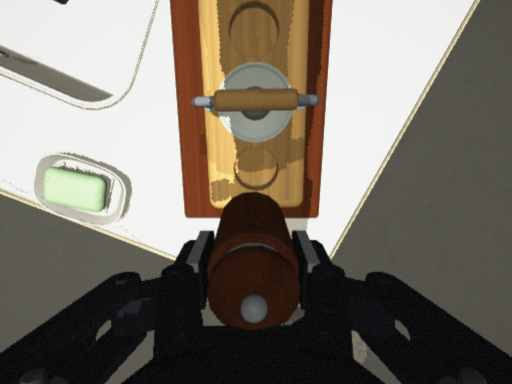

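The wrist view shows both sockets clear of the mill: two-stud at (254,28), one-stud at (256,168). The handle is at (255,100) with the ball beneath it. The measured socket spacing of 155 mm agrees with the 156 mm given, so I start lowering.

```bash
python3 -m handwheel '{"deltas": [[-1,-0.03,0.1,0.3,0],[-1,0,0,0.6,0],[-1,0,0,0.7,0],[-1,0,0,0.7,0],[-1,0,0,0.6,0],[-1,0,0,0.5,0],[-1,0,0,0.3,0],[-1,0,0,0.1,0],[-1,0,0,0,0],[-1,0,0,0,0]]}'
python3 - <<'E'
from sock import *
go([.562,.359,.130],113.8)
c=cam('wrist'); np.savez('w4',**c); mouth(c,[.421,.2945],rad=.04);save(c,'w4.png')
E
```

```text
clock: 10.92
tcp_pos: [0.5629, 0.3598, 0.1728]
orientation: [0.001, -0.206, 0.978, 0.0]
wrist_force: [0.1, 0.4, -1.0]
finger_gap: 0.041
grip_force: 40.7
t 10.925 tcp [0.5629 0.3598 0.1728] yaw_y 113.82 units [ 0.03 -0.01  1.07] gap 0.041 j6 0.03
roll units 0.0
mouth 0.441 0.303 r 0.0148 px 347 mean [0.44273803 0.3037956 ]
```

View pics/w4.png

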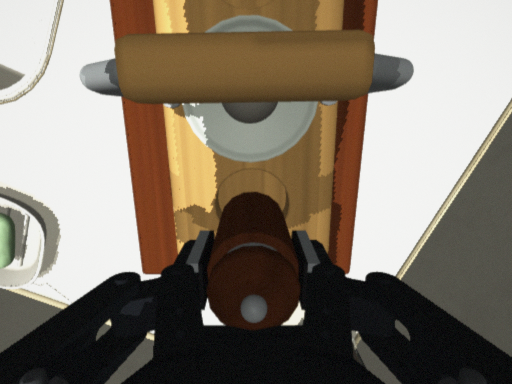

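The mill at (251,240) lines up with the socket rim at (252,195). I lower it slowly the rest of the way.

```bash
python3 -m handwheel '{"deltas": [[-1,0.02,0,0.3,0],[-1,0,0,0.3,0],[-1,0,0,0.2,0],[-1,0,0,0.12,0],[-1,0,0,0.06,0],[-1,0,0,0.04,0],[-1,0,0,0.02,0],[-1,0,0,0,0]]}'
python3 - <<'E'
from h import *
go([.562,.359,.130],113.8); print(status.get_state()['wrist_force'])
E
```

```text
clock: 11.98
tcp_pos: [0.5618, 0.3593, 0.1305]
orientation: [0.0, -0.206, 0.978, -0.0]
wrist_force: [1.0, -0.4, -0.9]
finger_gap: 0.0408
grip_force: 40.7
t 11.975 tcp [0.5618 0.3593 0.1305] yaw_y 113.82 units [-0.   -0.01  0.01] gap 0.0408 j6 0.03
roll units 0.0
[ 1.00692057 -0.40686963 -0.94819257]
```

```bash
for i in 1; do python3 -m handwheel '{"deltas": [[-1,0,0,0.03,0],[-1,0,0,0.02,0],[-1,0,0,0,0]]}' | sed -n 2,4p; python3 -m handwheel '{"deltas": [[-1,0,0,0.03,0],[-1,0,0,0.02,0],[-1,0,0,0,0]]}'| sed -n 2,4p; done
```

```text
tcp_pos: [0.5619, 0.3593, 0.129]
orientation: [0.0, -0.206, 0.978, 0.0]
wrist_force: [-1.4, -1.3, 4.3]
tcp_pos: [0.562, 0.3594, 0.1289]
orientation: [0.001, -0.206, 0.978, 0.0]
wrist_force: [-3.7, -2.8, 14.4]
```

```bash
python3 -m handwheel '{"deltas": [[-1,0,0,-0.04,0],[0.2,0,0,0,0],[0.5,0,0,0,0],[0.8,0,0,0,0],[0.8,0,0,0,0],[0.8,0,0,-0.2,0],[0.8,0,0,-0.4,0],[0.8,0,0,-0.7,0],[0.8,0,0,-0.8,0],[0.8,0,0,-0.8,0],[0.8,0,0,-0.8,0],[0.8,0,0,-0.4,0]]}'
python3 - <<'E'
from sock import *
go([.41,.2,.30],113.8)
c=cam('wrist'); np.savez('w5',**c); P=cloud(c); 
Q=P[(np.linalg.norm(P[...,:2]-[.562,.359],axis=-1)<.035)&(P[...,2]>.05)&(P[...,2]<.13)]; 
print(Q.mean(0),Q[:,2].max()); T=Q[Q[:,2]>Q[:,2].max()-.006]; print('top',T.mean(0))
mouth(c,[.421,.2945],rad=.04)
E
```

```text
clock: 14.22
tcp_pos: [0.5623, 0.3596, 0.2954]
orientation: [0.002, -0.206, 0.978, 0.0]
wrist_force: [1.1, 0.3, 0.0]
finger_gap: 0.0766
grip_force: 0.0
t 14.225 tcp [0.5623 0.3596 0.2954] yaw_y 113.82 units [ 5.09 -2.11 -0.14] gap 0.0766 j6 0.03
roll units 0.0
[0.55819158 0.35699839 0.09718008] 0.11291030522979317
top [0.5623481  0.35900753 0.11027354]
mouth 0.421 0.2946 r 0.0272 px 2277 mean [0.4231427  0.29562086]
```

The mill stands in its socket: top at 0.113 m, as it should be, and centred. Now the jar.

```bash
python3 -m handwheel '{"deltas": [[0.8,0.4,-0.15,0,0],[0.8,0.8,-0.3,0,0],[0.8,0.9,-0.4,0,0],[0.8,0.9,-0.4,0,0],[0.8,0.9,-0.4,0,0],[0.8,0.8,-0.45,0,0],[0.8,0.5,-0.7,0,0],[0.8,0.4,-0.9,0,0],[0.8,0.4,-0.95,0,0],[0.8,0.4,-0.95,0,0],[0.8,0.4,-0.95,0,0],[0.8,0.4,-0.95,0,0],[0.8,0.4,-0.95,0,0],[0.8,0.4,-0.95,0,0],[0.8,0.4,-0.95,0,0],[0.8,0.4,-0.95,0,0],[0.8,0.4,-0.95,0,0],[0.8,0.4,-0.9,0,0],[0.8,0.4,-0.8,0,0],[0.8,0.1,-0.3,0,0]]}'
python3 - <<'E'
from h import *
go([.54,-.347,.24],113.8)
c=cam('wrist'); np.savez('w6',**c); P=cloud(c)
Q=P[(np.linalg.norm(P[...,:2]-[.54,-.347],axis=-1)<.04)&(P[...,2]>.06)&(P[...,2]<.115)]
if len(Q):
  T=Q[Q[:,2]>.100]; print(len(T),Q[:,2].max(),T.min(0),T.max(0),cv2.minEnclosingCircle((T[:,:2]*1000).astype(np.float32)))
E
```

```text
clock: 16.77
tcp_pos: [0.4218, -0.3269, 0.291]
orientation: [-0.0, -0.205, 0.979, 0.0]
wrist_force: [-0.9, 1.3, 0.1]
finger_gap: 0.0768
grip_force: 0.0
t 16.775 tcp [ 0.4218 -0.3269  0.291 ] yaw_y 113.69 units [-2.51 -1.65  1.27] gap 0.0768 j6 -1.22
roll units -0.01
943 0.10648054138988733 [ 0.52202506 -0.36215361  0.10000037] [ 0.56243086 -0.32920539  0.10648054] ((542.323486328125, -348.2889709472656), 20.54909896850586)
```

The jar's cap fits a 20.5 mm circle at (0.5415, -0.348), top at 0.106 m, agreeing with the side view.

```bash
python3 -m handwheel '{"deltas": [[1,-0.4,-0.25,0.1,0],[1,-0.6,-0.4,0.2,0],[1,-0.7,-0.45,0.2,0],[1,-0.5,-0.35,0.2,0],[1,-0.25,-0.17,0.1,0],[1,-0.09,-0.07,0.3,0],[1,0,0,0.5,0],[1,0,0,0.6,0]]}'
python3 - <<'E'
from h import *
go([.5415,-.348,.122],113.8)
E
```

```text
clock: 17.82
tcp_pos: [0.5423, -0.3458, 0.2035]
orientation: [0.0, -0.206, 0.978, -0.0]
wrist_force: [0.1, 0.7, -1.3]
finger_gap: 0.0856
grip_force: 0.0
t 17.825 tcp [ 0.5423 -0.3458  0.2035] yaw_y 113.82 units [ 0.04 -0.04  2.04] gap 0.0856 j6 -1.11
roll units 0.0
```

```bash
python3 -m handwheel '{"deltas": [[1,0.03,-0.03,0.5,0],[1,0,0,0.6,0],[1,0,0,0.5,0],[1,0,0,0.3,0],[1,0,0,0.12,0],[-1,0,0,0,0],[-1,0,0,0,0],[-1,0,0,0,0],[-1,0,0,0,0],[-1,0,0,0,0],[-1,0,0,0,0]]}' 40
python3 -m handwheel '{"deltas": [[-1,0,0,-0.2,0],[-1,0,0,-0.5,0],[-1,0,0,-0.8,0],[-1,0,0,-0.8,0],[-1,0,0,-0.8,0],[-1,0,0,-0.8,0],[-1,0,0,-0.6,0],[-1,0,0,-0.3,0]]}'
python3 - <<'E'
from h import *
go([.41,-.31,.315],113.8); go([.41,.20,.315],113.8)
E
```

```text
clock: 19.2
tcp_pos: [0.5424, -0.3482, 0.1241]
orientation: [0.001, -0.206, 0.978, -0.001]
wrist_force: [0.3, -0.1, 6.1]
finger_gap: 0.0401
grip_force: 40.5
clock: 20.2
tcp_pos: [0.542, -0.3478, 0.3164]
orientation: [0.0, -0.206, 0.978, -0.0]
wrist_force: [-0.2, -0.5, -0.7]
finger_gap: 0.0401
grip_force: 40.5
t 20.2 tcp [ 0.542  -0.3478  0.3164] yaw_y 113.82 units [2.64 2.2  0.03] gap 0.0401 j6 -1.11
roll units 0.0
t 20.2 tcp [ 0.542  -0.3478  0.3164] yaw_y 113.82 units [-2.51 13.86  0.02] gap 0.0401 j6 -1.11
roll units 0.0
```

```bash
python3 -m handwheel '{"deltas": [[-1,0.3,0.2,0,0],[-1,0.6,0.45,0,0],[-1,0.75,0.6,0,0],[-1,0.65,0.6,0,0],[-1,0.2,0.6,0,0],[-1,-0.2,0.8,0,0],[-1,-0.4,0.9,0,0],[-1,-0.4,0.9,0,0],[-1,-0.4,0.9,0,0],[-1,-0.4,0.9,0,0],[-1,-0.4,0.9,0,0],[-1,-0.4,0.9,0,0],[-1,-0.4,0.9,0,0],[-1,-0.4,0.9,0,0],[-1,-0.4,0.9,0,0],[-1,-0.4,0.9,0,0],[-1,-0.3,0.7,0,0],[-1,-0.2,0.5,0,0],[-1,-0.1,0.2,0,0],[-1,0,0,0,0]]}'
python3 - <<'E'
from sock import *
go([.4205,.295,.2],113.8)
c=cam('wrist'); np.savez('w7',**c); mouth(c,[.4205,.2945],rad=.04)
E
```

```text
clock: 22.7
tcp_pos: [0.4053, 0.189, 0.3146]
orientation: [-0.001, -0.207, 0.978, -0.0]
wrist_force: [0.4, -1.1, -1.2]
finger_gap: 0.0404
grip_force: 40.6
t 22.7 tcp [0.4053 0.189  0.3146] yaw_y 113.87 units [-1.42  2.27  2.86] gap 0.0404 j6 -0.16
roll units 0.01
mouth 0.4201 0.2938 r 0.0271 px 1327 mean [0.41962618 0.29358655]
```

```bash
python3 -m handwheel '{"deltas": [[-1,-0.2,0.3,0,0],[-1,-0.35,0.6,0,0],[-1,-0.4,0.65,0,0],[-1,-0.3,0.45,0,0],[-1,-0.14,0.22,0.1,0],[-1,-0.02,0.03,0.3,0],[-1,0,0,0.6,0],[-1,0,0,0.6,0],[-1,0,0,0.6,0],[-1,0,0,0.5,0],[-1,0,0,0.3,0],[-1,0,0,0.1,0],[-1,0,0,0,0]]}'
python3 - <<'E'
from h import *
go([.4205,.2943,.145],113.8)
c=cam('wrist'); np.savez('w8',**c); save(c,'w8.png')
E
```

```text
clock: 24.38
tcp_pos: [0.4209, 0.2939, 0.1912]
orientation: [0.0, -0.206, 0.979, -0.0]
wrist_force: [0.4, 0.2, -0.9]
finger_gap: 0.0397
grip_force: 40.7
t 24.375 tcp [0.4209 0.2939 0.1912] yaw_y 113.8 units [0.01 0.01 1.16] gap 0.0397 j6 0.04
roll units 0.0
```

View pics/w8.png

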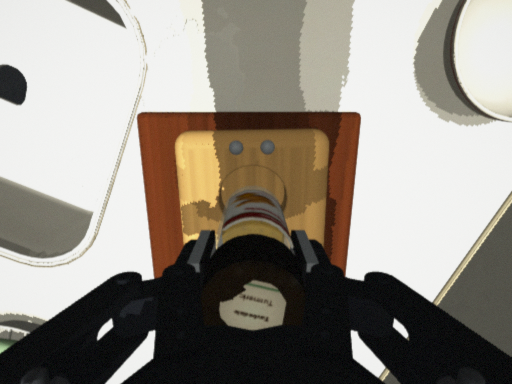

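The jar at (253,240) sits over the two-stud socket, whose rim is at (253,190), and both studs are visible at (236,148) and (267,148). I lower it slowly.

```bash
python3 -m handwheel '{"deltas": [[-1,0,0.01,0.3,0],[-1,0,0,0.3,0],[-1,0,0,0.25,0],[-1,0,0,0.15,0],[-1,0,0,0.08,0],[-1,0,0,0.05,0],[-1,0,0,0.03,0],[-1,0,0,0,0]]}'; python3 -m handwheel '{"deltas": [[-1,0,0,0.02,0],[-1,0,0,0.02,0],[-1,0,0,0,0]]}' | sed -n 2,4p
```

```text
clock: 25.42
tcp_pos: [0.4207, 0.2944, 0.1448]
orientation: [0.0, -0.206, 0.978, 0.0]
wrist_force: [0.7, 0.4, -1.4]
finger_gap: 0.0401
grip_force: 40.7
tcp_pos: [0.4209, 0.2945, 0.1441]
orientation: [0.001, -0.206, 0.978, 0.0]
wrist_force: [-2.3, -0.5, 5.8]
```

```bash
python3 -m handwheel '{"deltas": [[-1,0,0,-0.02,0],[0.2,0,0,0,0],[0.5,0,0,0,0],[0.8,0,0,0,0],[0.8,0,0,0,0],[0.8,0,0,-0.2,0],[0.8,0,0,-0.4,0],[0.8,0,0,-0.7,0],[0.8,0,0,-0.8,0],[0.8,0,0,-0.8,0],[0.8,0,0,-0.8,0],[0.8,0,0,-0.7,0],[0.8,0,0,-0.4,0],[0.8,0,0,0,0]]}'
python3 - <<'E'
from h import *
go([.491,.327,.32],23.8)
c=cam('wrist'); np.savez('w9',**c); P=cloud(c)
Q=P[(np.linalg.norm(P[...,:2]-[.42,.2945],axis=-1)<.04)&(P[...,2]>.06)&(P[...,2]<.14)]
T=Q[Q[:,2]>.118]; print(len(T),Q[:,2].max(),cv2.minEnclosingCircle((T[:,:2]*1000).astype(np.float32)))
E
```

```text
clock: 27.55
tcp_pos: [0.4212, 0.2947, 0.3377]
orientation: [0.002, -0.206, 0.978, 0.0]
wrist_force: [-1.1, -0.5, 0.3]
finger_gap: 0.0767
grip_force: 0.0
t 27.55 tcp [0.4212 0.2947 0.3377] yaw_y 113.82 units [-1.92  0.03  0.45] gap 0.0767 j6 0.04
roll units 9.0
1201 0.1267110727123681 ((420.74591064453125, 294.1676330566406), 20.022769927978516)
```

The jar is seated: top at 0.127 m, centred. Next I go above the handle and turn the hand to close along the carrier's x.

```bash
python3 -m handwheel '{"deltas": [[0.8,-0.2,0,0,0],[0.8,-0.5,0,0,0],[0.8,-0.6,0,0,0],[0.8,-0.4,0,0,0],[0.8,-0.2,0,0,0],[0.8,0,0,0,0.5],[0.8,0,0,0,1],[0.8,0,0,0,1],[0.8,0,0,0,1],[0.8,0,0,0,1],[0.8,0,0,0,1],[0.8,0,0,0,1],[0.8,0,0,0,1],[0.8,0,0,0,1],[0.8,0,0,0,0.5],[0.8,0,0,0,0]]}'
python3 - <<'E'
from h import *
c=cam('wrist'); np.savez('w10',**c); save(c,'w10.png'); P=cloud(c)
m=(P[...,2]>.160)&(P[...,2]<.174)&(np.linalg.norm(P[...,:2]-[.491,.327],axis=-1)<.06)
Q=P[m]; print('grip',len(Q),np.median(Q[:,2]),cv2.minAreaRect((Q[:,:2]*1000).astype(np.float32)),Q.mean(0))
for n,p,z0,z1 in (('mill',[.562,.359],.10,.12),('jar',[.42,.294],.12,.13)):
    Q=P[(P[...,2]>z0)&(P[...,2]<z1)&(np.linalg.norm(P[...,:2]-p,axis=-1)<.04)]
    if len(Q): print(n,cv2.minEnclosingCircle((Q[:,:2]*1000).astype(np.float32)))
go([.491,.327,.229],24)
E
```

```text
clock: 29.6
tcp_pos: [0.49, 0.325, 0.3354]
orientation: [-0.0, 0.546, 0.838, -0.0]
wrist_force: [-0.5, -0.2, 0.4]
finger_gap: 0.0767
grip_force: 0.0
grip 1346 0.16785700169975032 ((490.2611083984375, 325.487548828125), (15.531193733215332, 75.15586853027344), 24.388690948486328) [0.4893184  0.32804803 0.16734296]
mill ((562.3895263671875, 358.7442321777344), 18.469165802001953)
jar ((420.70684814453125, 293.9301452636719), 20.13115882873535)
t 29.65 tcp [0.49   0.325  0.3354] yaw_y 23.92 units [0.04 0.05 2.66] gap 0.0767 j6 1.6
roll units -0.01
```

View pics/w10.png

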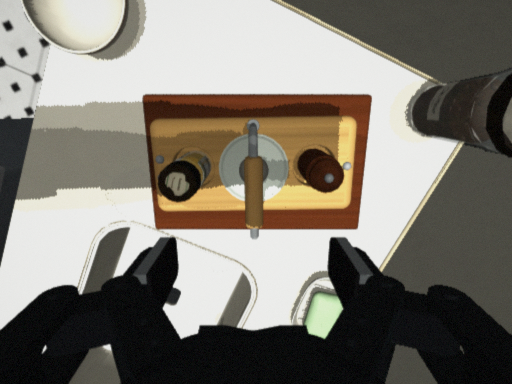

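The wrist view shows the loaded carrier: jar at the left (two-stud) socket with its cap at (180,182), mill at the right (325,172), grip at (255,195), ball in the dish at (252,172). The grip rectangle measures yaw 24.4° and centre (0.490, 0.326), top at 0.168 m. I half-close the jaws and descend.

```bash
python3 -m handwheel '{"deltas": [[-0.2,0.01,0.02,0.2,-0.04],[-0.2,0,0,0.4,0],[-0.2,0,0,0.5,0],[-0.2,0,0,0.5,0],[-0.2,0,0,0.5,0],[-0.2,0,0,0.4,0],[-0.2,0,0,0.3,0],[-0.2,0,0,0.15,0],[-0.2,0,0,0.1,0],[-0.2,0,0,0,0]]}'
python3 - <<'E'
from h import *
go([.4905,.3264,.212],24.3)
E
```

```text
clock: 30.9
tcp_pos: [0.4909, 0.3258, 0.214]
orientation: [0.0, 0.543, 0.84, 0.0]
wrist_force: [-1.0, -0.3, 0.9]
finger_gap: 0.0341
grip_force: 0.0
t 30.9 tcp [0.4909 0.3258 0.214 ] yaw_y 24.22 units [ 0.02 -0.    0.05] gap 0.0341 j6 1.6
roll units -0.01
```

```bash
python3 -m handwheel '{"deltas": [[-0.35,0,0,0.05,0],[-0.45,0,0,0,0],[-0.5,0,0,0,0],[-0.55,0,0,0,0],[-0.6,0,0,0,0],[-0.65,0,0,0,0],[-0.7,0,0,0,0],[-1,0,0,0,0],[-1,0,0,0,0],[-1,0,0,0,0],[-1,0,0,0,0]]}' 30
python3 -m handwheel '{"deltas": [[-1,0,0,0,0],[-1,0,0,0,0],[-1,0,0,0,0]]}' 90
python3 - <<'E'
from h import *
c=cam('scene'); P=cloud(c)
h=cv2.cvtColor(c['frame'],cv2.COLOR_RGB2HSV)
m=(P[...,2]>.05)&(P[...,2]<.085)&(h[...,1]<60)&(h[...,2]<130);m[:225]=0;m[:,:130]=0;m[:,190:]=0;m[290:]=0
print('ball scene',m.sum(),np.median(P[m],0) if m.sum() else 0)
go([.4905,.3264,.309],24.3)
E
```

```text
clock: 32.28
tcp_pos: [0.4905, 0.3257, 0.212]
orientation: [-0.0, 0.543, 0.84, -0.0]
wrist_force: [-3.7, -1.7, 4.1]
finger_gap: 0.0156
grip_force: 29.6
clock: 32.65
tcp_pos: [0.4907, 0.3258, 0.2121]
orientation: [0.0, 0.543, 0.84, 0.0]
wrist_force: [-3.0, -1.7, 5.0]
finger_gap: 0.0146
grip_force: 89.4
ball scene 183 [0.47748026 0.32754972 0.06749621]
t 32.7 tcp [0.4908 0.3258 0.2121] yaw_y 24.21 units [ 0.02  0.   -2.42] gap 0.0145 j6 1.6
roll units -0.01
```

Gripped, and the ball has not moved. I lift smoothly in two calls.

```bash
python3 -m handwheel '{"deltas": [[-1,0,0,-0.02,0],[-1,0,0,-0.04,0],[-1,0,0,-0.06,0],[-1,0,0,-0.08,0],[-1,0,0,-0.1,0],[-1,0,0,-0.12,0],[-1,0,0,-0.13,0],[-1,0,0,-0.15,0],[-1,0,0,-0.15,0],[-1,0,0,-0.15,0],[-1,0,0,-0.15,0],[-1,0,0,-0.15,0]]}'
python3 - <<'E'
from h import *
go([.4905,.3264,.309],24.3)
c=cam('wrist'); np.savez('w11',**c); P=cloud(c); D=np.linalg.norm(P[...,:2]-[.4907,.326],axis=-1)
m=(P[...,2]>.04)&(P[...,2]<.20)&(D<.16)
h=cv2.cvtColor(c['frame'],cv2.COLOR_RGB2HSV)
w=m&(h[...,1]>70)&(h[...,2]>130)&(P[...,2]<.12); Q=P[w]
z=np.median(Q[:,2]); Q=Q[abs(Q[:,2]-z)<.012]; n=np.linalg.svd(Q-Q.mean(0),full_matrices=False)[2][2]; print('top z',z,'normal',n,'tilt',np.arccos(abs(n[2])))
E
```

```text
clock: 34.2
tcp_pos: [0.4908, 0.3258, 0.2642]
orientation: [0.0, 0.543, 0.84, -0.0]
wrist_force: [-0.5, 0.7, -6.8]
finger_gap: 0.0146
grip_force: 87.8
t 34.2 tcp [0.4908 0.3258 0.2642] yaw_y 24.22 units [ 0.02  0.   -1.12] gap 0.0146 j6 1.6
roll units -0.01
top z 0.09098510892168217 normal [-0.00729801  0.0118814   0.99990278] tilt 0.013944223525380769
```

```bash
python3 -m handwheel '{"deltas": [[-1,0,0,-0.15,0],[-1,0,0,-0.15,0],[-1,0,0,-0.15,0],[-1,0,0,-0.14,0],[-1,0,0,-0.12,0],[-1,0,0,-0.1,0],[-1,0,0,-0.07,0],[-1,0,0,-0.04,0],[-1,0,0,-0.02,0],[-1,0,0,0,0],[-1,0,0,0,-0.02],[-1,0,0,0,-0.05],[-1,0,0,0,-0.09],[-1,0,0,0,-0.14],[-1,0,0,0,-0.2],[-1,0,0,0,-0.25],[-1,0,0,0,-0.25],[-1,0,0,0,-0.25],[-1,0,0,0,-0.25],[-1,0,0,0,-0.25]]}'
python3 - <<'E'
from h import *
go([.4908,.3258,.302],114.2)
c=cam('wrist'); np.savez('w12',**c); save(c,'w12.png')
E
```

```text
clock: 36.75
tcp_pos: [0.4908, 0.3257, 0.3015]
orientation: [0.0, 0.408, 0.913, -0.0]
wrist_force: [-0.5, 0.8, -6.5]
finger_gap: 0.0149
grip_force: 87.9
t 36.75 tcp [0.4908 0.3257 0.3015] yaw_y 41.87 units [ 0.    0.   -0.01] gap 0.0149 j6 1.29
roll units -7.23
```

View pics/w12.png

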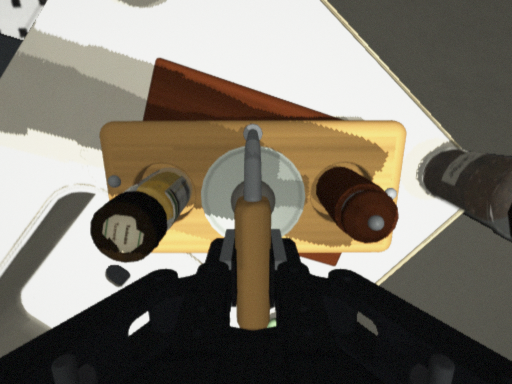

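The carrier is level in the air. The ball is in the dish centre at (254,197), jar and mill are seated, and the turn is anticlockwise (yaw 24° → 42°). I continue turning.

```bash
python3 -m handwheel '{"deltas": [[-1,0,0,0,-0.25],[-1,0,0,0,-0.28],[-1,0,0,0,-0.28],[-1,0,0,0,-0.28],[-1,0,0,0,-0.28],[-1,0,0,0,-0.28],[-1,0,0,0,-0.28],[-1,0,0,0,-0.28],[-1,0,0,0,-0.28],[-1,0,0,0,-0.28],[-1,0,0,0,-0.28],[-1,0,0,0,-0.28],[-1,0,0,0,-0.28],[-1,0,0,0,-0.28],[-1,0,0,0,-0.28],[-1,0,0,0,-0.28],[-1,0,0,0,-0.28],[-1,0,0,0,-0.28],[-1,0,0,0,-0.28],[-1,0,0,0,-0.28]]}' | sed -n 1,3p
python3 -m handwheel '{"deltas": [[-1,0,0,0,-0.26],[-1,0,0,0,-0.24],[-1,0,0,0,-0.22],[-1,0,0,0,-0.2],[-1,0,0,0,-0.17],[-1,0,0,0,-0.14],[-1,0,0,0,-0.11],[-1,0,0,0,-0.08],[-1,0,0,0,-0.05],[-1,0,0,0,-0.03],[-1,0,0,0,-0.01],[-1,0,0,0,0],[-1,0,0,0,0]]}'
python3 - <<'E'
from h import *
go([.4908,.3258,.302],114.2)
c=cam('wrist'); np.savez('w13',**c); save(c,'w13.png')
P=cloud(c); h=cv2.cvtColor(c['frame'],cv2.COLOR_RGB2HSV)
Q=P[(h[...,1]>70)&(h[...,2]>130)&(abs(P[...,2]-.128)<.012)]; n=np.linalg.svd(Q-Q.mean(0),full_matrices=False)[2][2]; print('top z',np.median(Q[:,2]),'tilt',np.arccos(abs(n[2])))
E
```

```text
clock: 39.3
tcp_pos: [0.4907, 0.3258, 0.3015]
orientation: [0.0, -0.066, 0.998, -0.0]
clock: 40.92
tcp_pos: [0.4907, 0.3258, 0.3014]
orientation: [-0.0, -0.195, 0.981, -0.0]
wrist_force: [0.6, 0.6, -7.1]
finger_gap: 0.0146
grip_force: 87.9
t 40.925 tcp [0.4907 0.3258 0.3014] yaw_y 112.51 units [-0.    0.   -0.01] gap 0.0146 j6 0.06
roll units -0.17
top z 0.12823728508787338 tilt 0.013369565834143622
```

View pics/w13.png

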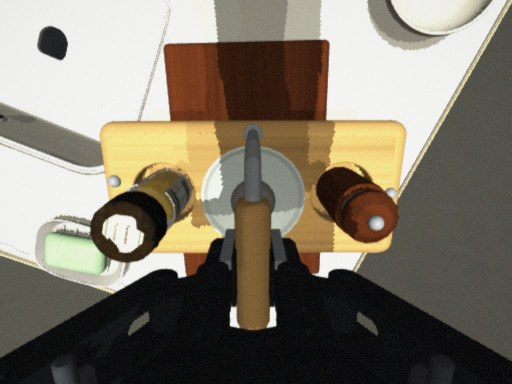

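The carrier lies level across the board, with the ball centred at (252,197) and the mill and jar seated. I trim the last 1.7°, let it settle and hand in.

```bash
python3 -m handwheel '{"deltas": [[-1,0,0,0,-0.03],[-1,0,0,0,-0.04],[-1,0,0,0,-0.04],[-1,0,0,0,-0.03],[-1,0,0,0,-0.02],[-1,0,0,0,0],[-1,0,0,0,0],[-1,0,0,0,0],[-1,0,0,0,0],[-1,0,0,0,0],[-1,0,0,0,0]]}'
python3 -c "
from workcell import hand_in
print(hand_in())"
```

```text
clock: 42.35
tcp_pos: [0.4908, 0.3258, 0.3014]
orientation: [-0.0, -0.209, 0.978, -0.0]
wrist_force: [-0.2, -0.7, -6.7]
finger_gap: 0.0148
grip_force: 87.9
the job is handed in; nothing more can be done
None
```

I handed the job in at 42 s with the loaded carrier held level and turned across the board, about 9 cm above it; no verdict came back, and I viewed 11 pictures, one over the limit of 10.

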